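# Clamp the ice-ball mould in the screw press

## Robot

A 6-joint arm with a two-finger parallel gripper is mounted at the origin on the work surface. World frame = base frame: x ahead of the robot, y to its left, z up, the work surface at z = 0. Lengths are in m, angles in rad, forces in N, time in s.
With the tool pointing down it reaches from about 0.225 to 0.875 m from the base axis. Payload 3.4 kg.
Tool frame: the origin (TCP) lies on the front face of the gripper's body, between the roots of the fingers; the fingertips stand 73 mm ahead of it and the grasp point (between the pads) lies 54 mm ahead of it; z points along the fingers, x is the direction in which the jaws open and shut, and the axes are right-handed (so a half turn about z gives the same grasp; the last joint's range is limited). The gripper opens to 85 mm and grips with 20 to 120 N. Pads are 22 mm wide; open, the fingers measure 114 mm over their backs; the gripper's body (76 mm by 85 mm) begins 54 mm behind the grasp point. The pads swing forward as they close: fully open they stand 13 mm farther back than shut.
Start: joints at [-1.368, 0.276, 1.505, -0, 1.361, -0.121], TCP at [0.183, -0.545, 0.304] pointing down, gripper open.
Joint ranges: [-2.89, 2.89], [-0.75, 2.08], [0.22, 2.7], [-1.18, 4.32], [0.11, 2.71], [-2.7, 2.7]. Speed limits (rad/s): [2.57, 2.57, 3.14, 3.14, 3.14, 3.14].

## Interface

Orientations are given as [roll, pitch, yaw] about the fixed x, y, z axes, in that order (R = Rz(yaw) Ry(pitch) Rx(roll)).
In Python, from bench import ctrl, vision, ticket, find_in, trace gives the robot as it stands.
- The arm moves only by the tool servo_tool, never from a script. Its argument "increments" is one flat list of numbers, 6 for each row, row after row: the shift along the tool's x, y, z in units of 25 mm (1.0 is 25 mm), then the turn, a rotation vector about the tool's x, y, z in units of 6 degrees (1.0 is 6 degrees). A call has 1 to 20 rows; each row is the pose to reach, as a shift and turn from the pose commanded when the call began, along the tool's axes at that moment; what a row does not reach only later rows make up. A row lasts 1/12 s, in which the tool goes at most 41.7 mm and 7.16 degrees, less where a joint would pass 70% of its speed; a pose out of reach is approached as far as the arm can. A call with a gripper value outside its range is refused whole. "jaw" is the finger opening in mm, from 0 to 85.4, set as the call begins (left out, the last holds). The fingers move at their own pace and stop on an object; the grip force is fixed at half the most. Time passes only in rows, so rows that repeat a pose let the fingers close. It gives the time, the measured TCP pose, the force and the opening at its end, in the units of the state.
- ctrl.sense(): the state, without advancing time (a new reading comes with each control period).
- vision.capture(name): name is "scene" or "side" or "wrist"; returns (picture, depth): 400x640x3 uint8, blue, green, red; 400x640 float32, m along the optical axis (not along the pixel's ray), 0 where there is no reading.
- vision.calibration(name): a dict with "fx", "fy", "cx", "cy" (pixels), "xyz" and "attitude" of the camera in the world. Camera axes: x right, y up, looking along -z (the intrinsics and any distortion apply to the point x, -y, -z); pixel columns grow to the right and rows downward; lengths in m; the calibration is good to about 2 mm. A picture is of the moment at which its call begins: read the wrist's pose just before it. calibration takes no time and is no camera call; for the wrist camera it gives the pose at the moment of the call.
- ticket.finish_job(): hands the job in, once; it reports no verdict.
Trained networks look in the newest picture that a camera, given by its name, has taken for a name from the list of things; names that differ only in an ending like _2 or _b are one class to them, and where a whole thing is asked for, a point or a joint stands for the part that bears it (a point fixed in the world has none). Each returns a list of dicts, best first, with "conf" (0 to 1); they miss things now and then, are a little off and sometimes report something else, mostly with a low value. They report only what shows in the picture. A call takes as long as a camera call. They do not tell look-alikes from the thing itself.
- find_in(camera, thing): "centre" ([column, row] in pixels, amid what is visible of it).
- trace(camera, thing): "pixels" (400x640 bool, what is visible of it) and "centre" ([column, row] in pixels, amid what is visible of it).
The state is a dict: "time": time; "joint_pos": joint angles; "joint_vel": joint speeds; "tau": joint torques, N m; "tool_pos": TCP position; "eef_rot": TCP orientation; "contact_force": force on the tool from outside, world axes, zero at the start; "torque": the same for the moment, N m; "grip_width": opening from 0.0 (shut) to 1.0 (fully open).
Only numpy, scipy, OpenCV 4.12 (cv2) and the standard library are available. Lean on these libraries where they do the work, as an engineer would, in place of code of your own. Each camera call takes 0.05 s, during which the arm holds its last target. There are 200 camera calls.

## Task

Slide the closed ice-ball mould by its handle under the small screw press until it is fully home against the back stop, pushing gently. Then turn the wooden knob clockwise, letting your grip sink with it, until the foot clamps the mould lid with about 13 N, never over 22 N; do not lean on or haul at the knob. Leave the glasses, bottle and bar tools where they are and let go of everything.

Things in the scene. Friction and masses are not known exactly. Their poses are not given: they have to be found in the camera images.
- press: Fixed dark-steel screw press, 136 mm wide (y), 116 mm tall, open below. Origin on the trolley top, straight below the screw axis; x points from the open front to the back stop, z up. Side rails 12 mm high, inner faces y = +-35 mm, x = -55 to 55 mm, flared in front to x = -80 mm. Posts 16 mm thick at x = 0, y = +-55 mm carry a bridge 32 mm deep, z = 92 to 108 mm, with a brass boss up to 114 mm.
- back_stop (a point): Middle of the press's back stop face, 11 mm above the trolley; 32 mm behind the screw axis along the press's x. The stop is 22 mm high, 130 mm wide. The mould's block is home when its flat front touches this face: then mould origin = press origin, x axes alike.
- spindle: Upright steel spindle; origin on the screw axis at mid-height of its knob, 153 to 156 mm above the trolley at the start. It sinks 5 mm per radian (31 mm a turn) of clockwise turn seen from above. It carries a 44 mm round foot below the bridge, underside 110 mm below this origin, sprung: on meeting the lid it takes 5 N at once, then 5 N more per mm of sinking (0.3 rad past contact is 13 N). 8 to 18 N is a good clamp.
- knob: Round dark-wood knob on the spindle, 44 mm across, 30 mm tall, origin at its centre; turns and sinks with the screw, clockwise from above tightens, about 5 rad in all. Steady friction 0.15 N m, so it stays where left; the foot's load adds 0.005 N m per newton (13 N: 0.065 N m) over free turning, read the same way. Let the grip sink with it: keep the fingers' push or pull along the axis under 12 N.
- mould: Loose two-part ice-ball mould, about 0.5 kg: aluminium block 64 x 64 mm, 26 mm high, copper lid 60 x 60 mm in its top, straight handle bar towards -x. Origin: centre of the block's underside; x points from handle to block, z up. The lid's top is 36 to 42 mm above the origin, different each time and not measured. The foot starts 2 to 11 mm above it once the mould is home.
- nut (a joint): Springy seat of the brass nut that carries the screw in the bridge, m, 0 at rest, positive up: it gives 0.005 mm per newton along the axis. The clamp load itself lifts it (13 N: 0.065 mm). Leaning on the knob drives it down, hauling up or not letting the grip sink lifts it: 0.1 mm down (20 N) or 0.15 mm up (30 N) is too much. Readings are far noisier than that, so feel the load instead.
- handle (a point): Grip point in the mould's handle bar: 100 mm behind the mould's origin (-x), 23 mm above its underside. The bar is 12 mm wide (y), 14 mm tall, from 32 to 125 mm behind the origin; pinch it from above with the fingers closing along the mould's y.
- tumbler_a: Glass tumbler, 80 mm across, 85 mm tall; origin centre of underside. Leave alone.
- tumbler_b: Glass tumbler like the other. Leave alone.
- jigger: Steel jigger, 46 mm across, 85 mm tall; origin centre of underside. Leave alone.
- stopper: Steel bottle stopper standing on its flange, 36 mm across, 55 mm tall; origin centre of underside. Leave alone.
- mallet: Wooden ice mallet lying down; head 64 mm thick, 110 mm long across y at x = +90 mm, handle along -x to -133 mm; origin on the trolley top. Leave alone.
- bottle: Green glass bottle, 74 mm across, 240 mm tall; origin centre of underside. Leave alone.
There are look-alikes about, which are no part of the job. Several things have the shape of the mould; the one meant has the colours described above.

How it is judged:
On the way, in this order (a step that is already met when the one before it is completed fails the run):
1. the mould is home against the back stop, the foot not yet on it (x of mould in the frame of press above -0.005 m and y of mould in the frame of press between -0.006 and 0.006 m and angle between the x axis of mould and the x axis of press, either way round below 0.12 rad and contact force between spindle and mould below 0.5 N), for 0.2 s.
2. the foot clamps the lid with 8 to 18 N (x of mould in the frame of press above -0.005 m and y of mould in the frame of press between -0.006 and 0.006 m and angle between the x axis of mould and the x axis of press, either way round below 0.12 rad and contact force between spindle and mould between 8 and 18 N), for 0.2 s.
At the end, for the whole second after the job is handed in: The mould stands home in the press (within 5 mm of the back stop, 6 mm of the centre line and 0.12 rad), at rest, the foot pressing its lid with 8 to 18 N, and nothing is touched (all of step 2 and linear speed of mould below 0.01 m/s).
It fails at once if the mould is clamped with more than 22 N (contact force between spindle and mould above 22 N).
It fails at once if the knob is leaned on or hauled up so that the nut gives more than 0.1 mm down (20 N) or 0.15 mm up (30 N, the clamp's own load included) (value of joint nut below -0.0001 m or value of joint nut above 0.00015 m).
It fails at once if the mould is rammed against the press with more than 25 N (contact force between press and mould above 25 N and contact force between spindle and mould below 0.5 N).
It fails at once if a bystander is shoved more than 15 mm or tipped (distance of any of tumbler_a, tumbler_b, jigger, stopper, mallet, bottle from where it was at the start of the episode above 0.015 m or angle between any of tumbler_a, tumbler_b, jigger, stopper, mallet, bottle's own z axis and vertical above 0.3 rad).
It also fails if it takes over 72 s, if anything falls off the work surface, if the arm or the gripper's body presses on something with over 40 N, if the wrist force passes 120 N, or if a joint passes its speed limit or range.

## Working session

There is one attempt and no reset: what is moved stays moved. The work goes in short steps, Python scripts to look and compute and a tool call to move; the robot and the scene stay as the last step left them, time stands still between calls to the robot, and variables do not carry over. Pictures are saved under pics/ and viewed, about 8 in all and at most 12, crops included, and the job is handed in when it is done.

Besides the shell and the picture viewer there is one more tool, called after "Emit:" as name(argument=value, ...), one argument or row to a line, values as JSON. servo_tool: Moves the arm, as the interface text tells. Its arguments: {"type":"object","properties":{"increments":{"type":"array"},"jaw":{"type":"number"}},"required":["increments"]}

```bash
mkdir -p pics; cat > h.py <<'E'
import numpy as np, cv2
from scipy.spatial.transform import Rotation as R
from bench import ctrl, vision, ticket, find_in, trace
def cam(n):
    c=vision.calibration(n); return c
def rot(c):
    a=np.array(c["attitude"],float)
    return R.from_euler("xyz",a).as_matrix() if a.size==3 else (a if a.shape==(3,3) else R.from_quat(a).as_matrix())
def cloud(n,c=None):
    c=c or cam(n); img,d=vision.capture(n)
    v,u=np.mgrid[0:400,0:640]
    P=np.stack([(u-c["cx"])/c["fx"]*d,-(v-c["cy"])/c["fy"]*d,-d],-1)
    W=P@rot(c).T+np.array(c["xyz"]); W[d==0]=np.nan
    return img,d,W
E
python3 - <<'E'
from h import *
print(ctrl.sense())
for n in("scene","side","wrist"):
    c=cam(n); print(n,c)
    img,d,W=cloud(n); cv2.imwrite(f"pics/{n}0.png",img); np.savez(f"{n}0.npz",img=img,W=W)
    for t in("press","spindle","knob","mould","handle"):
        for r in find_in(n,t)[:4]:
            u,v=map(int,map(round,r["centre"])); print(n,t,round(r["conf"],2),(u,v),np.round(W[min(v,399),min(u,639)],3))
i=[cv2.imread(f"pics/{n}0.png") for n in("scene","side")]
cv2.imwrite("pics/a.png",cv2.resize(np.vstack(i),(480,600)) if 0 else np.vstack([cv2.resize(k,(480,300),interpolation=cv2.INTER_AREA) for k in i]))
E
```

```text
{'time': 0.0, 'joint_pos': array([-1.36798189e+00,  2.76580376e-01,  1.50615913e+00,  2.75226160e-05,
        1.36072548e+00, -1.20977302e-01]), 'joint_vel': array([-1.28147970e-03,  6.52561600e-04, -2.73106673e-05, -1.29400648e-03,
        4.10824480e-04, -8.74825776e-04]), 'tau': array([-1.88782642e-04, -4.16778553e+01, -2.45807004e+01, -1.62004071e-04,
        1.13190670e-02, -2.69476942e-05]), 'tool_pos': array([ 0.18287427, -0.54470456,  0.30303758]), 'eef_rot': array([-3.14133999e+00,  1.85540124e-03, -1.24701011e+00]), 'contact_force': array([ 0.57811362, -1.00527931,  0.0489047 ]), 'torque': array([-0.03520879,  0.01627421, -0.03577681]), 'grip_width': 1.0007785856093954}
scene {'fx': 425.39909277782766, 'fy': 425.39909277782766, 'cx': 319.6136975419071, 'cy': 197.23945117555468, 'xyz': array([1.13103476, 0.48503186, 1.37213604]), 'attitude': array([ 0.55093672, -0.01112961,  2.27413493])}
scene press 0.56 (315, 236) [0.649 0.075 0.095]
scene knob 0.58 (314, 221) [0.637 0.06  0.166]
scene mould 0.8 (384, 204) [0.362 0.162 0.033]
scene mould 0.63 (341, 214) [0.498 0.069 0.034]
[... 578 characters left out ...]
2 (293, 193) [0.619 0.072 0.16 ]
side spindle 0.33 (292, 227) [0.623 0.072 0.049]
side knob 0.54 (290, 192) [0.626 0.077 0.165]
side mould 0.97 (340, 237) [0.484 0.07  0.036]
side mould 0.65 (367, 212) [ 0.426 -0.089  0.034]
side mould 0.63 (386, 274) [0.344 0.193 0.028]
side mould 0.31 (291, 226) [0.626 0.074 0.053]
side handle 0.81 (388, 277) [0.338 0.195 0.02 ]
side handle 0.66 (343, 239) [0.474 0.078 0.036]
side handle 0.66 (364, 210) [ 0.437 -0.098  0.034]
wrist {'fx': 304.6506405684455, 'fy': 304.6506405684455, 'cx': 318.26707602602613, 'cy': 200.7548922494194, 'xyz': array([ 0.25568974, -0.52128777,  0.37439143]), 'attitude': array([-3.02385088e-01, -2.79167730e-04, -1.24799821e+00])}
```

View pics/scene0.png

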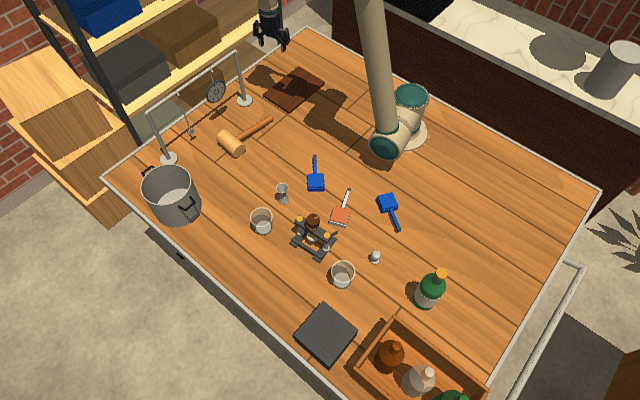

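Possible moulds in this picture: a blue one at (316,180), a copper-lidded one with a light handle at (341,213), and another blue one at (388,207). I choose (341,213). The press is at (314,236) with its knob at (313,221), and tumblers stand at (262,220) and (343,274). Next I check the choice in a close crop and fit the poses.

```bash
python3 - <<'E'
from h import *
a=np.load("scene0.npz");b=np.load("side0.npz")
A=cv2.resize(a["img"][165:290,235:395],(800,625))[:, :]; A=cv2.resize(A,(512,400));B=cv2.resize(b["img"][170:290,240:400],(512,400)) 
cv2.imwrite("pics/crop1.png",cv2.resize(np.hstack([A,B]),(800,312)))
for nm,o in(("scene",a),("side",b)):
    W=o["W"];img=o["img"].astype(int);hsv=cv2.cvtColor(o["img"],cv2.COLOR_BGR2HSV).astype(int)
    # mould region: above trolley
    m=(W[...,2]>.012)&(W[...,0]>.3)&(W[...,0]<.57)&(W[...,1]>0.0)&(W[...,1]<.13)&(W[...,2]<.06)
    P=W[m]; print(nm,"mould pts",len(P))
    m2=m&(W[...,2]>.03)&(hsv[...,1]>110)
    print(" lid z",np.median(W[m2][:,2]),len(W[m2]))
    for k in(m,m2):
        r=cv2.minAreaRect((W[k][:,:2]*1000).astype(np.float32)); print("  rect",np.round(r[0],1),np.round(r[1],1),round(r[2],1))
    # press levels
    q=(abs(W[...,0]-.63)<.13)&(abs(W[...,1]-.075)<.13)
    for lo,hi in((.004,.018),(.018,.028),(.085,.118),(.12,.2)):
        k=q&(W[...,2]>lo)&(W[...,2]<hi); P=W[k]
        if len(P)>5:
            r=cv2.minAreaRect((P[:,:2]*1000).astype(np.float32)); print(" z",lo,hi,len(P),np.round(np.median(P,0),3),np.round(r[0],1),np.round(r[1],1),round(r[2],1), "zmax",round(np.nanpercentile(P[:,2],98),4))
    w=q&(abs(W[...,2])<.012); print(" table z",np.median(W[w][:,2]))
E
```

```text
scene mould pts 398
 lid z 0.034926587377811735 232
  rect [446.3  63. ] [105.9 228. ] 81.8
  rect [437.9  75.4] [ 80.2 207.5] 82.0
 z 0.004 0.018 533 [0.656 0.092 0.009] [631.1  75. ] [260.1 258.5] 0.8 zmax 0.0174
 z 0.018 0.028 196 [0.67  0.071 0.022] [596.4  95.7] [213.6 190.8] 88.8 zmax 0.0275
 z 0.085 0.118 340 [0.643 0.071 0.107] [649.8  97.9] [232.1  74. ] 75.1 zmax 0.117
 z 0.12 0.2 185 [0.641 0.057 0.167] [636.7  53.2] [45.8 42.1] 64.4 zmax 0.1732
 table z -0.0009420541017544082
side mould pts 631
 lid z 0.03503199250441025 283
  rect [451.1  62.5] [107.7 249. ] 83.1
  rect [429.9  65.4] [103.7 208. ] 82.2
 z 0.004 0.018 504 [0.603 0.094 0.01 ] [603.2  53.2] [170.8 157.5] 16.6 zmax 0.0169
 z 0.018 0.028 179 [0.66  0.097 0.022] [590.5  54.5] [168.8 125.6] 6.1 zmax 0.0275
 z 0.085 0.118 298 [0.624 0.086 0.107] [640.2 104. ] [233.9  66.7] 70.9 zmax 0.1167
 z 0.12 0.2 250 [0.629 0.065 0.161] [630.6  55.8] [42.1 43.3] 18.6 zmax 0.1705
 table z -0.00047859291884272404
```

View pics/crop1.png

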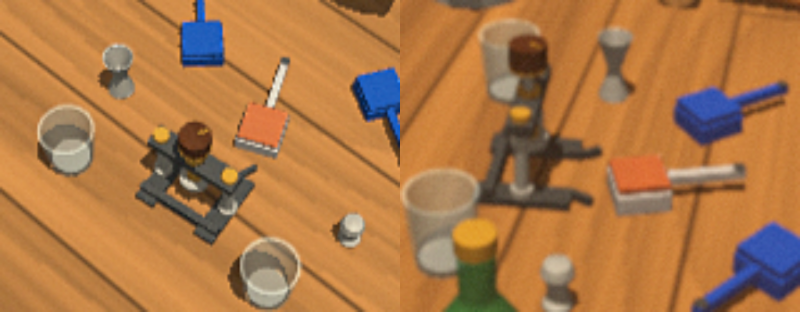

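The crop shows the copper-lidded aluminium mould with a light handle beside the press, so the choice holds. I move the wrist camera over it.

Emit:
servo_tool(
  increments=[-18,-23.6,-3.2,0,0,0,-18,-23.6,-3.2,0,0,0,-18,-23.6,-3.2,0,0,0,-18,-23.6,-3.2,0,0,0,-18,-23.6,-3.2,0,0,0,-18,-23.6,-3.2,0,0,0,-18,-23.6,-3.2,0,0,0,-18,-23.6,-3.2,0,0,0,-18,-23.6,-3.2,0,0,0,-18,-23.6,-3.2,0,0,0,-18,-23.6,-3.2,0,0,0,-18,-23.6,-3.2,0,0,0,-18,-23.6,-3.2,0,0,0,-18,-23.6,-3.2,0,0,0,-18,-23.6,-3.2,0,0,0,-18,-23.6,-3.2,0,0,0,-18,-23.6,-3.2,0,0,0,-18,-23.6,-3.2,0,0,0,-18,-23.6,-3.2,0,0,0,-18,-23.6,-3.2,0,0,0],
)

```text
time: 2.57
tool_pos: [0.5999, 0.0709, 0.3833]
eef_rot: [3.141, -0.0, -1.244]
contact_force: [-0.1, -1.1, 0.1]
grip_width: 0.999
```

```bash
python3 - <<'E'
from h import *
s=ctrl.sense(); print(s["time"],s["tool_pos"],s["eef_rot"],s["joint_pos"].round(3))
img,d,W=cloud("wrist"); cv2.imwrite("pics/wrist1.png",img); np.savez("wrist1.npz",img=img,W=W,d=d)
for t in("press","knob","mould","handle"):
    for r in trace("wrist",t)[:3]:
        P=W[r["pixels"]]; 
        print(t,round(r["conf"],2),np.round(r["centre"]),np.round(np.nanmedian(P,0),3),len(P))
E
```

```text
2.5667 [0.59987476 0.07093634 0.3832975 ] [ 3.14094323e+00 -9.42617285e-05 -1.24361384e+00] [ 0.003  0.29   1.292 -0.     1.56   1.246]
press 0.79 [342. 145.] [0.64  0.059 0.108] 6698
knob 0.64 [346. 161.] [0.635 0.054 0.17 ] 1799
knob 0.53 [604. 316.] [ 0.525 -0.435  0.044] 3196
knob 0.22 [344. 160.] [0.636 0.054 0.169] 1882
mould 0.89 [304. 226.] [0.501 0.061 0.036] 2262
mould 0.72 [183. 263.] [0.382 0.22  0.029] 805
mould 0.58 [386. 288.] [ 0.445 -0.096  0.035] 2049
handle 0.94 [184. 265.] [0.38  0.218 0.029] 863
handle 0.76 [386. 287.] [ 0.446 -0.096  0.035] 2138
handle 0.74 [303. 229.] [0.5   0.06  0.036] 2375
```

View pics/wrist1.png

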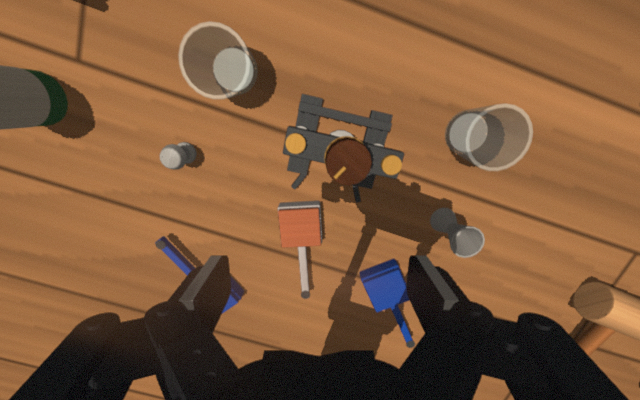

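The wrist view shows the mould at (300,225) with its handle end at (305,293), the press at (345,145) with its knob at (348,161), and the blue look-alikes at (200,270) and (385,290). I fit both poses from the depth data.

```bash
cat > fit.py <<'E'
from h import *
def rect(P): 
    r=cv2.minAreaRect((P[:,:2]*1000).astype(np.float32)); return np.round(r[0],1),np.round(r[1],1),round(r[2],1)
def fits(img,W):
    hsv=cv2.cvtColor(img,cv2.COLOR_BGR2HSV).astype(int)
    H,S,V=[hsv[...,i] for i in range(3)]; v,u=np.mgrid[0:400,0:640]
    res={}
    lid=((H<12)|(H>174))&(S>140)&(V>130)&(W[...,2]>.025)&(W[...,2]<.055)
    n,l,st,c=cv2.connectedComponentsWithStats(lid.astype(np.uint8)); k=1+np.argmax(st[1:,4]); lid=l==k
    P=W[lid]; ctr=np.nanmedian(P,0); print("lid",len(P),ctr.round(4),rect(P),"mid",((np.nanpercentile(P,1,0)+np.nanpercentile(P,99,0))/2).round(4))
    hd=(S<75)&(V>110)&(W[...,2]>.018)&(W[...,2]<.04)&(np.hypot(W[...,0]-ctr[0],W[...,1]-ctr[1])<.14)&(np.hypot(W[...,0]-ctr[0],W[...,1]-ctr[1])>.055)
    n,l,st,c=cv2.connectedComponentsWithStats(hd.astype(np.uint8)); k=1+np.argmax(st[1:,4]); hd=l==k
    Q=W[hd]; print("handle",len(Q),np.median(Q,0).round(4),rect(Q))
    vx,vy,x0,y0=cv2.fitLine(Q[:,:2].astype(np.float32),cv2.DIST_HUBER,0,.001,.001).ravel(); s=np.sign(vx); print("handle yaw",np.degrees(np.arctan2(vy*s,vx*s)),"pt",x0,y0)
    return lid,hd
if __name__=="__main__":
    o=np.load("wrist1.npz"); W=o["W"]; fits(o["img"],W)
    q=(np.hypot(W[...,0]-.64,W[...,1]-.06)<.11)
    k=q&(W[...,2]>.15)&(W[...,2]<.19);P=W[k];print("knob",len(P),np.median(P,0).round(4),cv2.minEnclosingCircle((P[:,:2]*1000).astype(np.float32)),"ztop",np.median(P[:,2]))
    k=q&(W[...,2]>.10)&(W[...,2]<.118);print("bridge",k.sum(),np.median(W[k],0).round(4),rect(W[k]))
    k=q&(W[...,2]>.008)&(W[...,2]<.03)&(W[...,0]>.6);print("base",k.sum(),rect(W[k]))
    k=q&(W[...,2]>.018)&(W[...,2]<.027)&(W[...,0]>.64);P=W[k];print("stop",k.sum(),rect(P)); print(cv2.fitLine(P[:,:2].astype(np.float32),cv2.DIST_HUBER,0,.001,.001).ravel())
    # brass caps
    hsv=cv2.cvtColor(o["img"],cv2.COLOR_BGR2HSV).astype(int); b=(hsv[...,0]>13)&(hsv[...,0]<28)&(hsv[...,1]>120)&(hsv[...,2]>150)&q&(W[...,2]>.09)
    n,l,st,c=cv2.connectedComponentsWithStats(b.astype(np.uint8))
    for i in range(1,n):
        if st[i,4]>40: print("brass",c[i].round(1),st[i,4],np.median(W[l==i],0).round(4))
    for r,nm in((W[q&(abs(W[...,2])<.006)],"table"),): print(nm,np.median(r[:,2]))
E
python3 fit.py
```

```text
lid 1478 [0.5013 0.0665 0.0363] (array([500.1,  66.4]), array([59.6, 59.4]), 22.1) mid [0.5007 0.0664 0.0362]
handle 243 [0.4245 0.0351 0.03  ] (array([423.2,  34.9]), array([58. , 11.6]), 22.0)
handle yaw 22.406921 pt 0.42375165 0.034989126
knob 1721 [0.6349 0.0532 0.1696] ((633.6629028320312, 52.1816291809082), 21.842370986938477) ztop 0.1695892885305164
bridge 2189 [0.6353 0.0771 0.1086] (array([633.6,  52. ]), array([ 32.2, 136.1]), 6.2)
base 1954 (array([640.8,  52.8]), array([ 95.6, 129.8]), 6.2)
stop 884 (array([661.2,  55.1]), array([ 33.5, 129.5]), 5.6)
[ 0.09897614 -0.9950898   0.67071897  0.05960478]
brass [295.  143.2] 320 [0.6272 0.1065 0.1163]
brass [391.4 164.8] 297 [ 0.6388 -0.0029  0.1163]
brass [339.2 172.4] 44 [0.6215 0.0568 0.1705]
table 0.00035962825796659326
```

```bash
cat >> h.py <<'E'
def go(x,y,z,yaw):
    s=ctrl.sense(); M=R.from_euler("xyz",s["eef_rot"]); T=R.from_euler("xyz",[np.pi,0,yaw])
    d=M.inv().apply(np.array([x,y,z])-s["tool_pos"])/.025; r=(M.inv()*T).as_rotvec(degrees=True)/6
    print("inc",d.round(3),r.round(3),"t",round(s["time"],2))
E
python3 - <<'E'
from h import *
go(.4033,.0266,.19,np.radians(-67.8))
E
```

```text
inc [-0.905  7.923  7.764] [ 0.004 -0.003 -0.625] t 2.82
```

Emit:
servo_tool(
  increments=[-0.9,7.92,7.76,0,0,-0.63,-0.9,7.92,7.76,0,0,-0.63,-0.9,7.92,7.76,0,0,-0.63,-0.9,7.92,7.76,0,0,-0.63,-0.9,7.92,7.76,0,0,-0.63,-0.9,7.92,7.76,0,0,-0.63,-0.9,7.92,7.76,0,0,-0.63,-0.9,7.92,7.76,0,0,-0.63,-0.9,7.92,7.76,0,0,-0.63,-0.9,7.92,7.76,0,0,-0.63],
  jaw=40,
)

```text
time: 3.65
tool_pos: [0.4058, 0.0268, 0.1911]
eef_rot: [-3.138, -0.002, -1.182]
contact_force: [0.7, 0.1, 0.2]
grip_width: 0.466
```

```bash
python3 - <<'E'
from h import *
from fit import fits
img,d,W=cloud("wrist"); cv2.imwrite("pics/wrist2.png",img); fits(img,W)
s=ctrl.sense(); print(s["tool_pos"],s["eef_rot"],s["contact_force"],s["torque"])
go(.4033,.0266,.08,np.radians(-67.8))
E
```

```text
lid 8074 [0.5015 0.0666 0.0365] (array([500.1,  66.1]), array([58.9, 59.5]), 22.0) mid [0.5003 0.0664 0.0365]
handle 982 [0.4271 0.0365 0.0302] (array([425.7,  36.2]), array([53.6, 11.4]), 22.5)
handle yaw 22.520102 pt 0.42681047 0.036386136
[0.40645236 0.02695163 0.19137428] [-3.13743003e+00 -2.29972056e-03 -1.18197739e+00] [0.29292919 0.27442002 0.5477866 ] [-0.07280899  0.01795804 -0.01268803]
inc [-0.045  0.141  4.454] [-0.04  -0.022  0.013] t 3.7
```

View pics/wrist2.png

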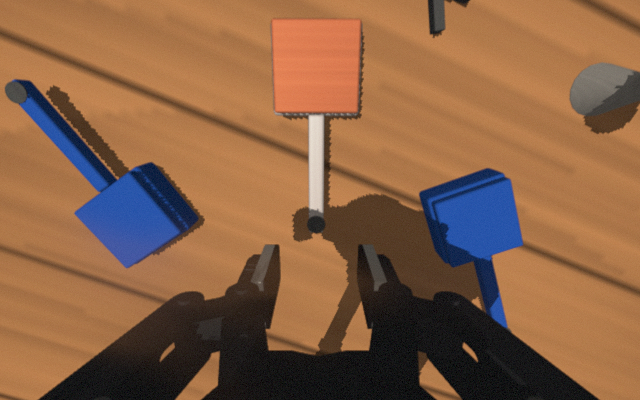

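The wrist view shows the fingers straddling the handle line (handle end at (316,223)), with both blue look-alikes clear. I descend and then grip.

Emit:
servo_tool(
  increments=[0,0,1.5,0,0,0,0,0,3,0,0,0,0,0,4.2,0,0,0,0,0,4.45,0,0,0,0,0,4.45,0,0,0,0,0,4.45,0,0,0],
)

```text
time: 4.2
tool_pos: [0.4061, 0.0274, 0.0795]
eef_rot: [-3.14, -0.001, -1.181]
contact_force: [0.1, 0.5, 1.4]
grip_width: 0.468
```

Emit:
servo_tool(
  increments=[0,0,0,0,0,0,0,0,0,0,0,0,0,0,0,0,0,0,0,0,0,0,0,0,0,0,0,0,0,0,0,0,0,0,0,0,0,0,0,0,0,0],
  jaw=0,
)

```text
time: 4.78
tool_pos: [0.4054, 0.0275, 0.0794]
eef_rot: [-3.139, -0.002, -1.181]
contact_force: [-0.3, 0.7, 6.0]
grip_width: 0.124
```

```bash
python3 - <<'E'
from h import *
from fit import fits
img,d,W=cloud("wrist"); cv2.imwrite("pics/wrist3.png",img)
try: fits(img,W)
except Exception as e: print(e)
s=ctrl.sense(); print(s["tool_pos"],s["eef_rot"],s["contact_force"],s["torque"],s["grip_width"])
yaw=np.radians(6.1); 
def pp(x,y=0): return .6335+x*np.cos(yaw)-y*np.sin(yaw), .052+x*np.sin(yaw)+y*np.cos(yaw)
go(*pp(-.135-.105),s["tool_pos"][2],yaw-np.pi/2)
E
```

```text
lid 20576 [0.4906 0.0623 0.0367] (array([489.5,  62. ]), array([37.8, 60.3]), 22.4) mid [0.4896 0.0621 0.0367]
handle 1328 [0.4298 0.0369 0.0296] (array([427.6,  36.2]), array([26.8, 11.6]), 22.6)
handle yaw 13.619212 pt 0.42873856 0.037132975
[0.40541686 0.02744417 0.07942153] [-3.13868749e+00 -1.51142245e-03 -1.18099093e+00] [1.13424887 1.44065283 6.33008083] [ 0.30580202 -0.34488118  0.08425987] 0.12729531035013766
inc [-0.125  0.405 -0.001] [-0.03  -0.01   2.706] t 4.83
```

Emit:
servo_tool(
  increments=[0,0.01,-0.02,0,0,0.2,-0.01,0.02,-0.02,0,0,0.5,-0.01,0.04,-0.02,0,0,0.9,-0.02,0.06,-0.02,0,0,1.3,-0.03,0.08,-0.02,0,0,1.7,-0.03,0.1,-0.02,0,0,2.1,-0.04,0.11,-0.02,0,0,2.5,-0.04,0.11,-0.02,0,0,2.7,-0.04,0.11,-0.02,0,0,2.7,-0.04,0.11,-0.02,0,0,2.7],
)

```text
time: 5.67
tool_pos: [0.4017, 0.0281, 0.0796]
eef_rot: [-3.14, 0.001, -1.464]
contact_force: [-0.2, 5.7, 5.9]
grip_width: 0.124
```

```bash
python3 - <<'E'
from h import *
from fit import fits
img,d,W=cloud("wrist"); cv2.imwrite("pics/wrist4.png",img)
lid,hd=fits(img,W)
img2,d2,W2=cloud("scene"); fits(img2,W2)
s=ctrl.sense(); print(s["tool_pos"],s["eef_rot"],s["contact_force"],s["torque"],s["grip_width"])
yaw=np.radians(6.1); 
def pp(x,y=0): return .6335+x*np.cos(yaw)-y*np.sin(yaw), .052+x*np.sin(yaw)+y*np.cos(yaw)
p=s["tool_pos"][:2]-[.6335,.052]; c,si=np.cos(yaw),np.sin(yaw); print("tcp in press",p@[c,si],p@[-si,c], "yaw err deg",np.degrees(s["eef_rot"][2]+np.pi/2)-6.1)
go(*pp(-.006-.1026),s["tool_pos"][2],yaw-np.pi/2)
E
```

```text
lid 20580 [0.4934 0.0387 0.0367] (array([492. ,  38.5]), array([38.1, 60.2]), 6.7) mid [0.4919 0.0386 0.0367]
handle 1147 [0.4292 0.0318 0.0298] (array([426.5,  31. ]), array([25. , 11.3]), 6.7)
handle yaw -3.0910413 pt 0.42893556 0.031724215
lid 231 [0.5066 0.0411 0.0349] (array([506.9,  39.9]), array([61.9, 60.9]), 9.7) mid [0.5059 0.0398 0.0351]
handle 27 [0.4323 0.0325 0.0274] (array([432.5,  31.5]), array([38.9, 11.4]), 11.0)
handle yaw 7.263974 pt 0.43511683 0.03261385
[0.40165409 0.02807742 0.07962896] [-3.14013729e+00  9.32691506e-04 -1.46406189e+00] [0.67407635 4.35588837 6.02900823] [ 0.89212341 -0.37389131  0.34730046] 0.12247220555667467
tcp in press -0.23307530010637553 0.0008497602439172872 yaw err deg 0.01543300911812473
inc [ 0.035 -4.979  0.007] [-0.014  0.009  0.003] t 5.77
```

View pics/wrist4.png

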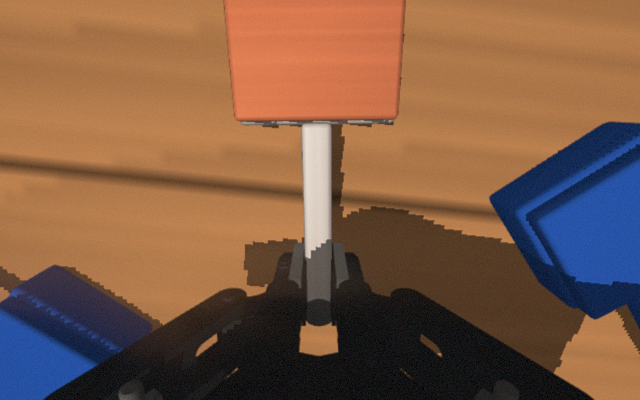

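Emit:
servo_tool(
  increments=[0.01,-0.1,-0.03,0,0,0.04,0.02,-0.3,-0.03,0,0,0.08,0.03,-0.6,-0.03,0,0,0.08,0.03,-0.9,-0.03,0,0,0.08,0.03,-1.2,-0.03,0,0,0.08,0.03,-1.5,-0.03,0,0,0.08,0.03,-1.7,-0.03,0,0,0.08,0.03,-1.8,-0.03,0,0,0.08,0.03,-1.8,-0.03,0,0,0.08],
)

```text
time: 6.52
tool_pos: [0.4424, 0.0316, 0.0796]
eef_rot: [3.133, 0.001, -1.472]
contact_force: [-7.2, -0.5, 9.3]
grip_width: 0.127
```

```bash
cat > st.py <<'E'
from h import *
from fit import fits
img,d,W=cloud("wrist"); cv2.imwrite("pics/wlast.png",img); np.savez("wlast.npz",img=img,W=W)
try:lid,hd=fits(img,W)
except Exception as e: print(e)
s=ctrl.sense(); yaw=np.radians(6.1); c,si=np.cos(yaw),np.sin(yaw)
F=s["contact_force"]; print(s["tool_pos"],"F press",(F[:2]@[c,si]).round(2),(F[:2]@[-si,c]).round(2),F[2].round(2),"T",s["torque"].round(2),s["grip_width"],"j6",s["joint_pos"][5])
p=s["tool_pos"][:2]-[.6335,.052]; print("tcp in press",p@[c,si],p@[-si,c], "yaw err deg",np.degrees(s["eef_rot"][2]+np.pi/2)-6.1, s["time"])
if "P" in locals(): pass
P=W[lid]; q=P[:,:2]-[.6335,.052]; X,Y=q@[c,si],q@[-si,c]; print("lid rear x",np.percentile(X,1),"y range",np.percentile(Y,[1,99]).round(4),"z near/far",np.median(P[X<np.percentile(X,20)][:,2]),np.median(P[X>np.percentile(X,80)][:,2]))
E
python3 st.py
```

```text
lid 20876 [0.5336 0.0403 0.0367] (array([532.1,  40.2]), array([37.8, 60.3]), 5.5) mid [0.5322 0.0403 0.0366]
handle 1065 [0.4701 0.0349 0.0299] (array([467.2,  33.8]), array([23.9, 11.2]), 4.7)
handle yaw -8.825345 pt 0.4735208 0.034156118
[0.44235931 0.03157778 0.07958705] F press -6.45 1.1 7.56 T [0.   0.76 0.01] 0.12365830168865094 j6 1.3872317284889084
tcp in press -0.19222859355571423 4.801764771827921e-06 yaw err deg -0.4294068709498511 6.5667
lid rear x -0.12034365442253445 y range [-0.0299  0.028 ] z near/far 0.03645559332013942 0.0368035836861296
```

Emit:
servo_tool(
  increments=[0,-0.2,-0.04,0,0,-0.08,0,-0.4,-0.04,0,0,-0.08,0,-0.6,-0.04,0,0,-0.08,0,-0.8,-0.04,0,0,-0.08,0,-1.0,-0.04,0,0,-0.08,0,-1.2,-0.04,0,0,-0.08,0,-1.3,-0.04,0,0,-0.08,0,-1.3,-0.04,0,0,-0.08,0,-1.3,-0.04,0,0,-0.08],
)

```text
time: 7.32
tool_pos: [0.4798, 0.0346, 0.0808]
eef_rot: [-3.139, -0.0, -1.464]
contact_force: [1.1, -0.1, -3.2]
grip_width: 0.123
```

```bash
python3 st.py
```

```text
lid 20214 [0.5719 0.0442 0.0366] (array([570.6,  44.1]), array([38.3, 59.8]), 6.3) mid [0.5706 0.0441 0.0366]
handle 1178 [0.5076 0.038  0.0306] (array([505.1,  37. ]), array([25. , 11.3]), 5.2)
handle yaw -8.569797 pt 0.50539863 0.03806641
[0.47947943 0.0346226  0.08084934] F press 0.88 0.71 -4.36 T [-0.05  0.15 -0.02] 0.12476982755950446 j6 1.3911106157231592
tcp in press -0.15499508830308253 -0.0009121598504146823 yaw err deg 0.0268058162004694 7.3667
lid rear x -0.08185615610147 y range [-0.0301  0.0276] z near/far 0.03664152684244637 0.03658289212327567
```

Emit:
servo_tool(
  increments=[-0.02,-0.1,0.015,0,0,0,-0.03,-0.3,0.015,0,0,0,-0.03,-0.5,0.015,0,0,0,-0.03,-0.7,0.015,0,0,0,-0.03,-0.9,0.015,0,0,0,-0.03,-1.1,0.015,0,0,0,-0.03,-1.25,0.015,0,0,0,-0.03,-1.4,0.015,0,0,0,-0.03,-1.5,0.015,0,0,0,-0.03,-1.5,0.015,0,0,0,-0.03,-1.5,0.015,0,0,0],
)

```text
time: 8.28
tool_pos: [0.5167, 0.0394, 0.0806]
eef_rot: [-3.139, -0.0, -1.464]
contact_force: [1.2, 0.4, -3.3]
grip_width: 0.124
```

```bash
python3 st.py
```

```text
lid 9940 [0.5988 0.0525 0.0366] (array([600.5,  48.3]), array([24.2, 59.9]), 6.1) mid [0.5985 0.0483 0.0365]
handle 593 [0.5398 0.0428 0.0305] (array([537.5,  41.4]), array([15.4, 11.3]), 5.4)
handle yaw -29.769398 pt 0.5391373 0.042490643
[0.5166604  0.03943523 0.08067401] F press 0.77 1.37 -4.2 T [ 0.06  0.11 -0.03] 0.12619942580314936 j6 1.405495053271614
tcp in press -0.11751323552930805 -7.777634817302675e-05 yaw err deg 0.029327034373397787 8.3333
lid rear x -0.04527792259071154 y range [-0.0288  0.0286] z near/far 0.03644719115865174 0.0365907004607885
```

Emit:
servo_tool(
  increments=[0,-0.05,0.01,0,0,0,0,-0.1,0.01,0,0,0,0,-0.15,0.01,0,0,0,0,-0.2,0.01,0,0,0,0,-0.25,0.01,0,0,0,0,-0.3,0.01,0,0,0,0,-0.35,0.01,0,0,0,0,-0.4,0.01,0,0,0,0,-0.44,0.01,0,0,0,0,-0.44,0.01,0,0,0],
)

```text
time: 9.17
tool_pos: [0.527, 0.0406, 0.0803]
eef_rot: [-3.141, -0.0, -1.464]
contact_force: [-2.9, 0.7, 1.1]
grip_width: 0.123
```

```bash
python3 st.py
```

```text
lid 4722 [0.6036 0.0562 0.0364] (array([605.5,  49. ]), array([14. , 59.9]), 6.1) mid [0.6034 0.0495 0.0363]
handle 337 [0.5467 0.0444 0.0302] (array([544.6,  42.4]), array([12.7, 11.7]), 6.6)
handle yaw -42.923122 pt 0.54568684 0.04435701
[0.52698809 0.04060213 0.08028889] F press -3.44 0.75 0.66 T [-0.03  0.7  -0.  ] 0.12406992836660352 j6 1.4089787266903921
tcp in press -0.10712002072096595 -1.494239556453815e-05 yaw err deg 0.03195173985111932 9.2167
lid rear x -0.035083529191143 y range [-0.0273  0.0287] z near/far 0.036146087475053226 0.03639958756050579
```

Emit:
servo_tool(
  increments=[0,-0.02,0,0,0,0,0,-0.04,0,0,0,0,0,-0.06,0,0,0,0,0,-0.08,0,0,0,0,0,-0.1,0,0,0,0,0,-0.12,0,0,0,0,0,-0.12,0,0,0,0],
)

```text
time: 9.8
tool_pos: [0.5298, 0.0409, 0.0803]
eef_rot: [-3.141, -0.0, -1.464]
contact_force: [-3.9, 0.0, 1.5]
grip_width: 0.127
```

Emit:
servo_tool(
  increments=[0,-0.02,0,0,0,0,0,-0.04,0,0,0,0,0,-0.04,0,0,0,0],
)

```text
time: 10.05
tool_pos: [0.5308, 0.041, 0.0803]
eef_rot: [-3.141, -0.0, -1.464]
contact_force: [-3.7, -0.2, 0.6]
grip_width: 0.126
```

```bash
python3 st.py
```

```text
lid 2921 [0.6056 0.0589 0.0364] (array([606.6,  55.7]), array([10. , 46.4]), 6.1) mid [0.6052 0.0558 0.0363]
handle 392 [0.5473 0.0448 0.0302] (array([543.8,  45.3]), array([ 9.4, 23.3]), 79.2)
handle yaw -3.3051782 pt 0.54639775 0.044442717
[0.53075593 0.04099354 0.08026595] F press -3.5 -0.64 0.73 T [-0.02  0.78  0.07] 0.12571093173191603 j6 1.4102414233493863
tcp in press -0.10333191992940663 -2.6132576728172055e-05 yaw err deg 0.029089457604835722 10.1
lid rear x -0.03130477405242665 y range [-0.0151  0.0288] z near/far 0.036028470500768656 0.03648210441012236
```

Emit:
servo_tool(
  increments=[0,-0.01,0,0,0,0,0,-0.02,0,0,0,0,0,-0.03,0,0,0,0,0,-0.04,0,0,0,0,0,-0.04,0,0,0,0],
)

```text
time: 10.52
tool_pos: [0.5318, 0.0411, 0.0803]
eef_rot: [-3.141, -0.0, -1.464]
contact_force: [-4.3, -0.5, 1.9]
grip_width: 0.125
```

Emit:
servo_tool(
  increments=[0,-0.01,0,0,0,0,0,-0.02,0,0,0,0,0,-0.02,0,0,0,0],
)

```text
time: 10.77
tool_pos: [0.5321, 0.0412, 0.0802]
eef_rot: [3.142, -0.0, -1.464]
contact_force: [-4.4, -0.6, 1.2]
grip_width: 0.129
```

Emit:
servo_tool(
  increments=[0,-0.01,0,0,0,0,0,-0.02,0,0,0,0,0,-0.02,0,0,0,0],
)

```text
time: 11.02
tool_pos: [0.5322, 0.0412, 0.0802]
eef_rot: [3.141, -0.0, -1.464]
contact_force: [-5.4, -0.9, 2.0]
grip_width: 0.126
```

Emit:
servo_tool(
  increments=[0,-0.02,0,0,0,0,0,-0.03,0,0,0,0,0,-0.03,0,0,0,0],
)

```text
time: 11.27
tool_pos: [0.5323, 0.0412, 0.0802]
eef_rot: [3.139, -0.0, -1.464]
contact_force: [-6.3, -1.8, 3.4]
grip_width: 0.128
```

Emit:
servo_tool(
  increments=[0,-0.02,0,0,0,0,0,-0.03,0,0,0,0,0,-0.03,0,0,0,0],
)

```text
time: 11.52
tool_pos: [0.5324, 0.0412, 0.0802]
eef_rot: [3.138, -0.0, -1.463]
contact_force: [-8.1, -1.3, 5.2]
grip_width: 0.125
```

```bash
python3 st.py
```

```text
lid 2390 [0.6063 0.0596 0.0364] (array([607.4,  55.7]), array([ 8.6, 46.1]), 6.1) mid [0.6059 0.0566 0.0364]
handle 569 [0.5453 0.0439 0.0301] (array([543.5,  43.3]), array([22.6,  9.9]), 3.4)
handle yaw 8.527703 pt 0.540833 0.043211784
[0.53239486 0.04119483 0.08016769] F press -7.75 0.03 5.04 T [-0.25  1.25 -0.01] 0.1299441044389548 j6 1.4113074528663336
tcp in press -0.1016808796055985 -1.4252445526205526e-07 yaw err deg 0.05206787125140977 11.5667
lid rear x -0.029852325774226647 y range [-0.0136  0.0288] z near/far 0.0360688565254865 0.036521667382607384
```

The push force climbed from 4 to 8 N while the advance stalled, and the lid's rear edge is at −0.030 m. That means the mould is home. I release the handle and rise.

Emit:
servo_tool(
  increments=[0,0.03,0,0,0,0,0,0.05,0,0,0,0,0,0.05,0,0,0,0,0,0.05,0,0,0,0],
  jaw=45,
)

```text
time: 11.9
tool_pos: [0.5344, 0.0412, 0.0807]
eef_rot: [-3.138, -0.0, -1.464]
contact_force: [-0.0, 0.3, 0.2]
grip_width: 0.525
```

Emit:
servo_tool(
  increments=[0,0,-1,0,0,0,0,0,-2.5,0,0,0,0,0,-4,0,0,0,0,0,-5.5,0,0,0,0,0,-7,0,0,0,0,0,-8.4,0,0,0,0,0,-8.4,0,0,0,0,0,-8.4,0,0,0],
)

```text
time: 12.57
tool_pos: [0.5345, 0.0413, 0.293]
eef_rot: [-3.134, -0.001, -1.464]
contact_force: [-0.4, 0.3, -0.4]
grip_width: 0.528
```

```bash
cat > kn.py <<'E'
from h import *
def knob(n="wrist",save=None):
    img,d,W=cloud(n)
    if save: cv2.imwrite(save,img)
    k=(np.hypot(W[...,0]-.6335,W[...,1]-.052)<.03)&(W[...,2]>.14)&(W[...,2]<.19)
    P=W[k]; zt=np.median(P[:,2]); T=P[abs(P[:,2]-zt)<.003]
    print(n,"knob n",len(T),"ztop",T[:,2].mean().round(5),zt.round(5),"circle",cv2.minEnclosingCircle((T[:,:2]*1000).astype(np.float32)))
    return img,W
if __name__=="__main__":
    img,W=knob(save="pics/wrist5.png")
    q=np.hypot(W[...,0]-.6335,W[...,1]-.052)<.11
    for lo,hi in((.10,.113),(-.006,.006),(.018,.027),(.033,.041)):
        k=q&(W[...,2]>lo)&(W[...,2]<hi); print(lo,hi,k.sum(),np.median(W[k][:,2]))
    from fit import fits
    try: fits(img,W)
    except Exception as e: print(e)
    s=ctrl.sense(); print(s["tool_pos"],s["eef_rot"],s["joint_pos"].round(3),s["contact_force"].round(2),s["torque"].round(3))
    go(.6335,.052,.27,.75)
    go(.6335,.052,.2086,.75)
E
python3 kn.py
```

```text
wrist knob n 4538 ztop 0.1697 0.1697 circle ((633.2462768554688, 51.93052673339844), 21.829343795776367)
0.1 0.113 3221 0.10830484143593072
-0.006 0.006 15053 0.0003818468175476042
0.018 0.027 1022 0.022467884170146363
0.033 0.041 679 0.03638960908109412
lid 295 [0.6061 0.0597 0.0363] (array([606.9,  56.7]), array([ 9.1, 41.8]), 6.1) mid [0.6058 0.0575 0.0317]
handle 288 [0.5394 0.0416 0.0301] (array([537.8,  41.2]), array([34. , 11.3]), 5.8)
handle yaw 1.1835321 pt 0.5390811 0.041582044
[0.53324622 0.04131181 0.29080758] [-3.13916974e+00 -3.53165314e-04 -1.46373463e+00] [-0.053  0.222  1.613  0.     1.304  1.411] [-0.02 -0.07 -0.35] [ 0.026 -0.027  0.044]
inc [ 3.000e-03 -4.031e+00  8.420e-01] [-9.000e-03 -2.700e-02 -2.114e+01] t 12.62
inc [ 2.000e-03 -4.025e+00  3.298e+00] [-9.000e-03 -2.700e-02 -2.114e+01] t 12.62
```

View pics/wrist5.png

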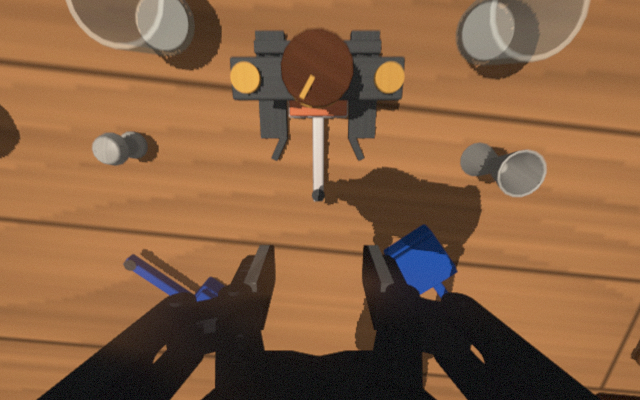

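The picture shows the mould block under the press with its handle centred (end at (319,193)) and the knob at (317,67). I go above the knob, wound back anticlockwise.

Emit:
servo_tool(
  increments=[0,-1,0.8,0,0,-1.1,0,-2,0.8,0,0,-2.2,0,-3,0.8,0,0,-3.3,0,-4.03,0.8,0,0,-4.4,0,-4.03,0.8,0,0,-5.5,0,-4.03,0.8,0,0,-6.7,0,-4.03,0.8,0,0,-7.9,0,-4.03,0.8,0,0,-9,0,-4.03,0.8,0,0,-10.2,0,-4.03,0.8,0,0,-11.3,0,-4.03,0.8,0,0,-12.5,0,-4.03,0.8,0,0,-13.6,0,-4.03,0.8,0,0,-14.8,0,-4.03,0.8,0,0,-15.9,0,-4.03,0.8,0,0,-17.1,0,-4.03,0.8,0,0,-18.2,0,-4.03,0.8,0,0,-19.4,0,-4.03,0.8,0,0,-20.5,0,-4.03,0.8,0,0,-21.1,0,-4.03,0.8,0,0,-21.1],
  jaw=65,
)

```text
time: 14.28
tool_pos: [0.6323, 0.0521, 0.2676]
eef_rot: [-3.139, 0.003, 0.747]
contact_force: [0.1, 0.4, -0.1]
grip_width: 0.762
```

```bash
python3 - <<'E'
from kn import *
knob()
s=ctrl.sense(); print(s["tool_pos"],s["eef_rot"],s["joint_pos"].round(3),s["contact_force"].round(2),s["torque"].round(3),s["grip_width"])
go(.6333,.052,.2086,.75)
E
```

```text
wrist knob n 3751 ztop 0.16966 0.16954 circle ((633.1685791015625, 52.61896514892578), 22.155559539794922)
[0.63239345 0.05203587 0.26786339] [-3.13891660e+00  2.77177420e-03  7.44308487e-01] [-0.027  0.387  1.427 -0.     1.331 -0.772] [-0.01 -1.06 -0.68] [-0.023  0.006  0.017] 0.7597287434356403
inc [0.032 0.032 2.37 ] [-0.026  0.026 -0.054] t 14.33
```

Emit:
servo_tool(
  increments=[0.03,0.03,0.6,0,0,0,0.03,0.03,1.2,0,0,0,0.03,0.03,1.7,0,0,0,0.03,0.03,2.1,0,0,0,0.03,0.03,2.3,0,0,0,0.03,0.03,2.37,0,0,0,0.03,0.03,2.37,0,0,0],
)

```text
time: 14.92
tool_pos: [0.634, 0.052, 0.2104]
eef_rot: [-3.141, 0.001, 0.745]
contact_force: [0.1, 0.1, 0.5]
grip_width: 0.757
```

Emit:
servo_tool(
  increments=[0,0,0,0,0,0,0,0,0,0,0,0,0,0,0,0,0,0,0,0,0,0,0,0,0,0,0,0,0,0],
  jaw=35,
)

```text
time: 15.33
tool_pos: [0.634, 0.0514, 0.2122]
eef_rot: [3.14, 0.0, 0.746]
contact_force: [-3.5, -2.8, 5.7]
grip_width: 0.497
```

```bash
cat > fs.py <<'E'
from h import *
T=[];F=[]
for i in range(4):
    s=ctrl.sense(); T.append(s["torque"]);F.append(s["contact_force"])
    if i<3: vision.capture("wrist")
print("Tz",np.round([t[2] for t in T],3),"T",np.mean(T,0).round(3),"F",np.mean(F,0).round(2),"z",s["tool_pos"].round(5),"yaw",s["eef_rot"].round(4),"grip",s["grip_width"],"j6",s["joint_pos"][5].round(4),"t",s["time"])
print("turned",(0.745-s["eef_rot"][2]))
E
python3 fs.py
```

```text
Tz [ 0.015  0.02   0.01  -0.022] T [-0.35   0.495  0.006] F [-2.59 -2.4   6.06] z [0.63397 0.05145 0.21221] yaw [3.1402e+00 2.0000e-04 7.4590e-01] grip 0.49352388481138804 j6 -0.7732 t 15.4833
turned -0.000860465183786796
```

Emit:
servo_tool(
  increments=[0,0,-0.03,0,0,0,0,0,-0.03,0,0,0,0,0,-0.02,0,0,0.3,0,0,-0.02,0,0,0.6,0,0,-0.01,0,0,0.9,0,0,-0.005,0,0,1.2,0,0,0,0,0,1.5,0,0,0.008,0,0,1.8,0,0,0.015,0,0,2.1,0,0,0.02,0,0,2.4],
)

```text
time: 16.32
tool_pos: [0.6337, 0.0513, 0.211]
eef_rot: [3.14, 0.001, 0.493]
contact_force: [-2.9, -2.9, 5.2]
grip_width: 0.501
```

```bash
python3 fs.py
```

```text
Tz [ 0.128  0.101  0.001 -0.088] T [-0.611  0.558  0.035] F [-3.36 -3.29  5.12] z [0.63371 0.05128 0.21097] yaw [3.1405e+00 1.2000e-03 4.9500e-01] grip 0.49953610781341556 j6 -0.5223 t 16.4667
turned 0.2500408266936939
```

Emit:
servo_tool(
  increments=[0,0,-0.03,0,0,0.4,0,0,-0.023,0,0,0.8,0,0,-0.015,0,0,1.2,0,0,-0.006,0,0,1.6,0,0,0.002,0,0,2,0,0,0.01,0,0,2.4,0,0,0.019,0,0,2.8,0,0,0.027,0,0,3.2,0,0,0.036,0,0,3.6,0,0,0.044,0,0,4],
)

```text
time: 17.3
tool_pos: [0.6331, 0.0511, 0.209]
eef_rot: [3.14, 0.003, 0.075]
contact_force: [-4.3, -3.6, 3.4]
grip_width: 0.497
```

```bash
sed -i 's/range(4)/range(2)/;s/i<3/i<1/' fs.py; python3 fs.py
```

```text
Tz [0.154 0.017] T [-0.651  0.551  0.085] F [-4.72 -3.9   2.94] z [0.63313 0.05109 0.20897] yaw [3.1398e+00 2.7000e-03 7.3000e-02] grip 0.49555275905567703 j6 -0.1002 t 17.35
turned 0.6719674786892457
```

Emit:
servo_tool(
  increments=[-0.03,0.03,0.008,0,0,0.4,-0.03,0.03,0.017,0,0,0.8,-0.03,0.03,0.025,0,0,1.2,-0.03,0.03,0.034,0,0,1.6,-0.03,0.03,0.042,0,0,2,-0.03,0.03,0.05,0,0,2.4,-0.03,0.03,0.059,0,0,2.8,-0.03,0.03,0.067,0,0,3.2,-0.03,0.03,0.075,0,0,3.6,-0.03,0.03,0.084,0,0,4,-0.03,0.03,0.092,0,0,4.4,-0.03,0.03,0.1,0,0,4.8,-0.03,0.03,0.109,0,0,5.2,-0.03,0.03,0.117,0,0,5.6,-0.03,0.03,0.126,0,0,6],
)

```text
time: 18.6
tool_pos: [0.6321, 0.0511, 0.2058]
eef_rot: [3.139, 0.003, -0.554]
contact_force: [-4.9, -2.2, 3.0]
grip_width: 0.498
```

```bash
python3 fs.py
```

```text
Tz [0.176 0.005] T [-0.434  0.683  0.091] F [-4.6  -2.63  2.87] z [0.6321  0.05111 0.20584] yaw [ 3.1395e+00  2.6000e-03 -5.5510e-01] grip 0.5007241155098632 j6 0.5265 t 18.65
turned 1.3000697843760474
```

Emit:
servo_tool(
  increments=[0,0,0.006,0,0,0.3,0,0,0.013,0,0,0.6,0,0,0.019,0,0,0.9,0,0,0.025,0,0,1.2,0,0,0.031,0,0,1.5],
)

```text
time: 19.07
tool_pos: [0.6319, 0.0512, 0.205]
eef_rot: [3.139, 0.003, -0.71]
contact_force: [-4.5, -1.3, 3.7]
grip_width: 0.495
```

```bash
python3 fs.py
```

```text
Tz [0.148 0.097] T [-0.344  0.818  0.122] F [-4.93 -1.67  3.7 ] z [0.63192 0.05122 0.20506] yaw [ 3.139e+00  2.800e-03 -7.109e-01] grip 0.4977680077417506 j6 0.6823 t 19.1167
turned 1.455885904923139
```

Emit:
servo_tool(
  increments=[0,0,0.006,0,0,0.3,0,0,0.013,0,0,0.6,0,0,0.019,0,0,0.9,0,0,0.025,0,0,1.2],
)

```text
time: 19.45
tool_pos: [0.6318, 0.0513, 0.2044]
eef_rot: [3.139, 0.003, -0.835]
contact_force: [-5.4, -2.3, 4.4]
grip_width: 0.494
```

```bash
python3 fs.py
```

```text
Tz [0.156 0.059] T [-0.305  0.848  0.108] F [-5.59 -2.08  4.21] z [0.63176 0.05133 0.20436] yaw [ 3.1385e+00  2.9000e-03 -8.3660e-01] grip 0.5003083637503635 j6 0.8079 t 19.5
turned 1.5815763421045697
```

Emit:
servo_tool(
  increments=[0,0,0.003,0,0,0.3,0,0,0.008,0,0,0.6,0,0,0.014,0,0,0.9,0,0,0.02,0,0,1.2],
)

```text
time: 19.83
tool_pos: [0.6316, 0.0515, 0.2039]
eef_rot: [3.138, 0.003, -0.961]
contact_force: [-6.1, -1.0, 4.1]
grip_width: 0.499
```

```bash
python3 fs.py
```

```text
Tz [0.213 0.066] T [-0.313  0.875  0.139] F [-5.82 -1.3   3.72] z [0.63162 0.05147 0.20391] yaw [ 3.1381e+00  2.8000e-03 -9.6220e-01] grip 0.4950848388053613 j6 0.9336 t 19.8833
turned 1.7071705066296285
```

Emit:
servo_tool(
  increments=[0,0,0.003,0,0,0.3,0,0,0.008,0,0,0.6,0,0,0.014,0,0,0.9,0,0,0.02,0,0,1.2],
)

```text
time: 20.22
tool_pos: [0.6315, 0.0516, 0.2033]
eef_rot: [3.138, 0.003, -1.087]
contact_force: [-5.6, -1.1, 4.0]
grip_width: 0.497
```

```bash
python3 fs.py
```

```text
Tz [0.249 0.097] T [-0.238  0.893  0.173] F [-5.55 -1.13  4.05] z [0.63151 0.05166 0.20332] yaw [ 3.1377e+00  2.8000e-03 -1.0878e+00] grip 0.49828233246210724 j6 1.0592 t 20.2667
turned 1.8327915947380888
```

Emit:
servo_tool(
  increments=[0,0,-0.006,0,0,-0.3,0,0,-0.013,0,0,-0.6,0,0,-0.019,0,0,-0.9,0,0,-0.025,0,0,-1.2],
)

```text
time: 20.6
tool_pos: [0.6316, 0.0515, 0.2039]
eef_rot: [3.138, 0.003, -0.959]
contact_force: [-5.3, -1.7, 2.3]
grip_width: 0.495
```

```bash
python3 fs.py
```

```text
Tz [-0.131 -0.014] T [-0.325  0.813 -0.073] F [-5.12 -1.55  2.9 ] z [0.63161 0.05145 0.2039 ] yaw [ 3.1381e+00  3.0000e-03 -9.5760e-01] grip 0.49460209784689746 j6 0.9288 t 20.65
turned 1.7026011930394378
```

Emit:
servo_tool(
  increments=[0,0,0.006,0,0,0.3,0,0,0.013,0,0,0.6,0,0,0.019,0,0,0.9,0,0,0.025,0,0,1.2],
)

```text
time: 20.98
tool_pos: [0.6315, 0.0517, 0.2033]
eef_rot: [3.138, 0.003, -1.087]
contact_force: [-6.1, -0.9, 3.8]
grip_width: 0.499
```

```bash
python3 fs.py
```

```text
Tz [0.131 0.061] T [-0.226  0.897  0.096] F [-6.42 -0.99  3.73] z [0.63151 0.05166 0.2033 ] yaw [ 3.1376e+00  2.8000e-03 -1.0878e+00] grip 0.5001342095316945 j6 1.0592 t 21.0333
turned 1.8327863767729844
```

```bash
sed -i 's/F.append(s\["contact_force"\])/F.append(s["contact_force"]); print("tau6",s["tau"][5].round(4),"jv6",s["joint_vel"][5].round(4))/' fs.py; python3 fs.py
```

```text
tau6 0.2313 jv6 -0.0619
tau6 0.1185 jv6 -0.0173
Tz [0.061 0.007] T [-0.238  0.898  0.034] F [-6.22 -0.73  3.62] z [0.63151 0.05163 0.20333] yaw [ 3.1377e+00  2.8000e-03 -1.0859e+00] grip 0.49858230045609786 j6 1.0573 t 21.0833
turned 1.830948927064593
```

Emit:
servo_tool(
  increments=[0,0,-0.015,0,0,-0.6,0,0,-0.03,0,0,-1.2,0,0,-0.045,0,0,-1.8,0,0,-0.06,0,0,-2.4,0,0,-0.075,0,0,-3,0,0,-0.09,0,0,-3.6,0,0,-0.105,0,0,-4.2,0,0,-0.105,0,0,-4.2],
)

```text
time: 21.75
tool_pos: [0.632, 0.0512, 0.2055]
eef_rot: [3.139, 0.003, -0.645]
contact_force: [-4.4, -2.4, 0.9]
grip_width: 0.493
```

Emit:
servo_tool(
  increments=[0,0,0.006,0,0,0.3,0,0,0.012,0,0,0.6,0,0,0.018,0,0,0.9,0,0,0.024,0,0,1.2,0,0,0.03,0,0,1.5,0,0,0.036,0,0,1.8],
)

```text
time: 22.25
tool_pos: [0.6318, 0.0513, 0.2045]
eef_rot: [3.138, 0.003, -0.837]
contact_force: [-5.1, -1.8, -0.2]
grip_width: 0.497
```

```bash
python3 fs.py
```

```text
tau6 -0.1619 jv6 0.373
tau6 0.2206 jv6 -0.0629
Tz [0.194 0.11 ] T [-0.327  0.811  0.152] F [-4.71 -1.86 -0.03] z [0.63178 0.05135 0.20448] yaw [ 3.1382e+00  3.1000e-03 -8.3860e-01] grip 0.4975642766454602 j6 0.81 t 22.3
turned 1.5835953087276153
```

Emit:
servo_tool(
  increments=[0,0,0.006,0,0,0.3,0,0,0.012,0,0,0.6,0,0,0.019,0,0,0.9,0,0,0.025,0,0,1.2,0,0,0.031,0,0,1.5,0,0,0.038,0,0,1.8,0,0,0.044,0,0,2.1,0,0,0.05,0,0,2.4],
)

```text
time: 22.97
tool_pos: [0.6315, 0.0517, 0.2034]
eef_rot: [3.137, 0.003, -1.089]
contact_force: [-5.8, -0.6, 1.3]
grip_width: 0.498
```

```bash
python3 fs.py
```

```text
tau6 -0.1209 jv6 0.3735
tau6 0.2435 jv6 -0.0645
Tz [0.215 0.085] T [-0.231  0.922  0.15 ] F [-5.6  -0.96  0.63] z [0.63151 0.05164 0.20339] yaw [ 3.1374e+00  2.9000e-03 -1.0898e+00] grip 0.49868516910482025 j6 1.0612 t 23.0167
turned 1.8348303418557297
```

Emit:
servo_tool(
  increments=[0,0,-0.01,0,0,-0.5,0,0,-0.02,0,0,-1,0,0,-0.029,0,0,-1.4,0,0,-0.029,0,0,-1.4],
)

```text
time: 23.35
tool_pos: [0.6317, 0.0514, 0.2041]
eef_rot: [3.138, 0.003, -0.94]
contact_force: [-5.7, -2.1, 1.3]
grip_width: 0.497
```

Emit:
servo_tool(
  increments=[0,0,0.006,0,0,0.3,0,0,0.012,0,0,0.6,0,0,0.019,0,0,0.9,0,0,0.025,0,0,1.2,0,0,0.031,0,0,1.5,0,0,0.038,0,0,1.8,0,0,0.044,0,0,2.1,0,0,0.05,0,0,2.4],
)

```text
time: 24.02
tool_pos: [0.6314, 0.0518, 0.2029]
eef_rot: [3.137, 0.003, -1.193]
contact_force: [-6.5, -0.9, 1.3]
grip_width: 0.496
```

```bash
python3 fs.py
```

```text
tau6 -0.1106 jv6 0.3729
tau6 0.2524 jv6 -0.0619
Tz [0.262 0.05 ] T [-0.203  0.896  0.156] F [-6.05 -0.61  1.16] z [0.63145 0.05178 0.20292] yaw [ 3.1371e+00  2.7000e-03 -1.1945e+00] grip 0.49840988043279144 j6 1.1659 t 24.0667
turned 1.9394874154461457
```

Emit:
servo_tool(
  increments=[0,0,0.005,0,0,0.25,0,0,0.01,0,0,0.5,0,0,0.01,0,0,0.5,0,0,0.01,0,0,0.5,0,0,0.01,0,0,0.5],
)

```text
time: 24.48
tool_pos: [0.6314, 0.0518, 0.2026]
eef_rot: [3.137, 0.003, -1.245]
contact_force: [-6.5, -0.0, 1.4]
grip_width: 0.497
```

```bash
python3 fs.py
```

```text
tau6 0.0319 jv6 -0.0009
tau6 0.0322 jv6 -0.0006
Tz [0.069 0.097] T [-0.154  0.96   0.083] F [-6.08 -0.44  1.51] z [0.6314  0.05186 0.20265] yaw [ 3.1370e+00  2.8000e-03 -1.2446e+00] grip 0.4932837186027217 j6 1.2159 t 24.5333
turned 1.9896239348828995
```

Emit:
servo_tool(
  increments=[0,0,0,0,0,0,0,0,0,0,0,0,0,0,0,0,0,0,0,0,0,0,0,0,0,0,0,0,0,0],
  jaw=65,
)

```text
time: 24.95
tool_pos: [0.634, 0.0513, 0.2038]
eef_rot: [-3.14, -0.0, -1.244]
contact_force: [0.3, -0.4, -0.3]
grip_width: 0.763
```

Emit:
servo_tool(
  increments=[0,0,-0.5,0,0,0,0,0,-1.2,0,0,0,0,0,-2,0,0,0,0,0,-3,0,0,0,0,0,-4,0,0,0,0,0,-4.5,0,0,0,0,2,-4.5,0,0,0,0,4,-4.5,0,0,0,0,4,-4.5,0,0,0,0,4,-4.5,0,0,0],
)

```text
time: 25.78
tool_pos: [0.535, 0.0184, 0.3167]
eef_rot: [3.14, 0.0, -1.245]
contact_force: [-0.3, 0.4, -0.0]
grip_width: 0.765
```

```bash
python3 - <<'E'
from kn import *
img,W=knob(save="pics/wrist6.png")
q=np.hypot(W[...,0]-.6335,W[...,1]-.052)<.11
for lo,hi in((.10,.113),(-.006,.006),(.018,.027),(.033,.041)):
    k=q&(W[...,2]>lo)&(W[...,2]<hi); print(lo,hi,k.sum(),np.median(W[k][:,2]))
from fit import fits
fits(img,W)
s=ctrl.sense(); print(s["tool_pos"],s["eef_rot"],s["contact_force"].round(2),s["time"],s["grip_width"])
E
```

```text
wrist knob n 3371 ztop 0.15997 0.15997 circle ((633.3603515625, 52.15748977661133), 21.925901412963867)
0.1 0.113 2933 0.10829806450122109
-0.006 0.006 13959 0.00038116477658267645
0.018 0.027 1036 0.022473884274881645
0.033 0.041 668 0.036308329246189125
lid 270 [0.608  0.0602 0.0364] (array([608.6,  57.6]), array([ 9.1, 41.6]), 5.2) mid [0.6079 0.058  0.037 ]
handle 264 [0.5398 0.0414 0.0302] (array([539.9,  41.5]), array([32.9, 11.5]), 6.1)
handle yaw 4.9255176 pt 0.53982013 0.04142385
[0.53756698 0.01879695 0.31690786] [-3.13994205e+00 -5.24860977e-04 -1.24501540e+00] [ 0.52  0.48 -0.19] 25.8333 0.7653604888327238
```

View pics/wrist6.png

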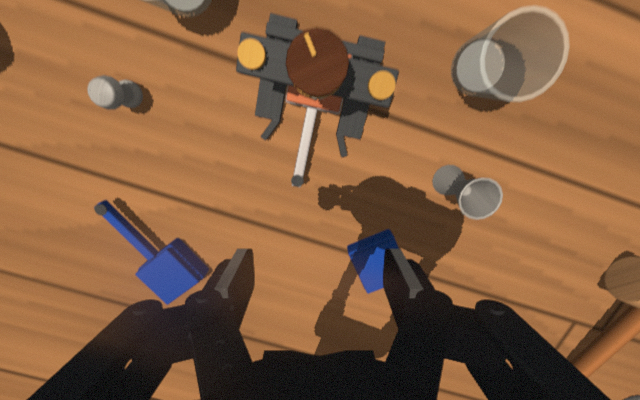

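The picture shows the mould home under the foot, its handle end at (297,180), the knob at (317,60) lower than before, everything else untouched and the gripper clear. The sinking, the geometry and the joint-6 torque all put the load at about 11–13 N, so I hand in.

```bash
python3 -c "
from bench import ticket; print(ticket.finish_job())"
```

```text
the job is handed in; nothing more can be done
None
```

I slid the copper-lidded mould home and clamped it with an estimated 11–13 N, inside the 8–18 N window. I then let go of everything and handed the job in at about 26 s. No verdict was reported, so this rests on my own checks.

- **Sliding home:** I pushed the mould by its handle until it stalled against the back stop. The push force rose from about 4 N to 8 N there. The lid's rear edge stood at −30 mm in the press frame (home), the mould was within about 1 mm of the centre line, and its angle matched the press (6.1°).
- **Clamping:** I turned the knob clockwise by a net 1.99 rad, backing off a few times to re-read the torque. The force along the axis stayed at 6 N or less in my readings.
- **Load checks that agree:** Lid and foot heights with the turn angle gave 12.7 N. Joint-6 torque gave about 11.5 N. The knob's measured sinking of 9.7 mm (about 9.9 mm expected) gave about 11.4 N.
- **Check that disagreed:** The wrist torque was too noisy to settle the load. Its readings during tightening scattered from about 4 N to 19 N, so I relied on the other three.
- **Final state:** The last picture shows the mould still home, the gripper clear, and the glasses and bar tools in view where they were. The bottle was out of view in it; the arm never went near it.

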